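# Close up the ink-bottle row and shut the keeper

## Task

On the pen-repair bench, push the row of four square ink bottles along the aluminium rail as one train, without letting it come apart, until the lead bottle is fully home against the end stop and all four touch. Then swing the hinged keeper bar fully shut across the rail behind the last bottle. Only push with the fingers: do not lift or tip any bottle, and leave the other things on the bench alone.

Things in the scene. Friction and masses are not known exactly. Their poses are not given: they have to be found in the camera images.
- rail: Aluminium channel fixed to the bench, 330 mm long, 59 mm wide. Origin: centre of its underside, on the bench. +x runs along the channel towards the end stop, +y to the keeper's hinge side, +z up. Channel floor 10 mm above the bench, 47 mm wide; side walls 6 mm thick, tops 24 mm above the bench. Stop face at x = +150 mm; the -x end is open
- stop_face (a point): Middle of the end stop's inner face, 28 mm above the bench; same axes as the rail. The stop is a block 49 mm high closing the +x end
- ink1: Square amber glass ink bottle with round black cap, the lead bottle, nearest the end stop. Body 44 x 44 x 36 mm high, cap 31 mm across, 55 mm high in all, 0.08 to 0.15 kg. Origin: centre of underside; axes as the rail's. Row home: origin at x = 128 mm on the rail; starts 45 to 90 mm short, all touching (sliding the row takes 2 to 6 N)
- ink2: Square amber glass ink bottle with round black cap, second in the row. Body 44 x 44 x 36 mm high, cap 31 mm across, 55 mm high in all, 0.08 to 0.15 kg. Origin: centre of underside; axes as the rail's. Row home: origin at x = 84 mm on the rail; starts 45 to 90 mm short, all touching (sliding the row takes 2 to 6 N)
- ink3: Square amber glass ink bottle with round black cap, third in the row. Body 44 x 44 x 36 mm high, cap 31 mm across, 55 mm high in all, 0.08 to 0.15 kg. Origin: centre of underside; axes as the rail's. Row home: origin at x = 40 mm on the rail; starts 45 to 90 mm short, all touching (sliding the row takes 2 to 6 N)
- ink4: Square amber glass ink bottle with round black cap, the last bottle, at the open end of the row. Body 44 x 44 x 36 mm high, cap 31 mm across, 55 mm high in all, 0.08 to 0.15 kg. Origin: centre of underside; axes as the rail's. Row home: origin at x = -4 mm on the rail; starts 45 to 90 mm short, all touching (sliding the row takes 2 to 6 N)
- keeper (a joint): Keeper, a flat steel bar swinging level about an upright pivot on the rail; stays where left. Angle in rad: 0 = closed, straight across the channel (along the rail's -y), against its own stop; at angle a the bar points from the pivot along (-sin a, -cos a) in the rail's x, y. Starts open at 1.9 to 2.4. Closed, its front face is 4 mm behind the last bottle of a row that is home
- keeper_pivot (a point): Pivot axis of the keeper at the bar's underside, 26 mm above the bench; fixed on the rail at x = -36, y = +42 mm; same axes as the rail. The bar is 12 mm wide, 26 to 34 mm above the bench, passing over the walls
- keeper_pin (a point): Middle of the keeper's upright steel pin: 12 mm across, from 34 to 64 mm above the bench (this point at 49 mm), 75 mm from the pivot axis; about 0.5 N here turns the keeper
- spare_ink: a fifth ink bottle, same as the four, standing on the bench away from the rail: leave alone. Origin: centre of its underside
- mug: green enamel mug with pens and brushes, 76 mm across and 85 mm high (handle to 64 mm from the axis along its +y, sticks to 155 mm): leave alone. Origin: centre of its underside
- jar: round glass jar, 60 mm across, 75 mm high: leave alone. Origin: centre of its underside
- magnifier: hand magnifier lying flat, lens ring 72 mm across, 8 mm thick, handle 85 mm long along its -x: leave alone. Origin: under the centre of the lens
- driver: screwdriver lying flat, about 150 mm long along its x: leave alone. Origin under its middle
- pen_stand: small turned brass pen stand, 40 mm across, 40 mm high, beside the rail near the end stop: leave alone. Origin: centre of its underside
- nib_tin: flat steel nib tin, 50 x 34 x 18 mm, beside the rail on the robot's side: leave alone. Origin: centre of its underside
Things that resemble listed ones, but are neither listed nor needed, are in the scene too. Leave any pink or turquoise look-alike of the ink4 alone.

How it is judged (in metres and radians):
On the way, in this order (a step that is already met when the one before it is completed fails the run):
1. with the keeper still open, all four bottles are home: within 4 mm of their places against the end stop (x of ink1 in the frame of rail above 0.124 m and x of ink2 in the frame of rail above 0.08 m and x of ink3 in the frame of rail above 0.036 m and x of ink4 in the frame of rail above -0.008 m and z of ink1 in the frame of rail between 0.007 and 0.013 m and z of ink2 in the frame of rail between 0.007 and 0.013 m and z of ink3 in the frame of rail between 0.007 and 0.013 m and z of ink4 in the frame of rail between 0.007 and 0.013 m and value of joint keeper above 1 rad), for 0.2 s.
2. the keeper is shut (less than 0.12 rad) behind the last bottle (value of joint keeper below 0.12 rad), for 0.2 s.
At the end, for the whole second after the job is handed in: All four bottles stand on the channel floor at rest, each within 4 mm of its place in a closed row against the end stop, and the keeper is within 0.12 rad of fully shut (x of ink1 in the frame of rail above 0.124 m and x of ink2 in the frame of rail above 0.08 m and x of ink3 in the frame of rail above 0.036 m and x of ink4 in the frame of rail above -0.008 m and z of ink1 in the frame of rail between 0.007 and 0.013 m and z of ink2 in the frame of rail between 0.007 and 0.013 m and z of ink3 in the frame of rail between 0.007 and 0.013 m and z of ink4 in the frame of rail between 0.007 and 0.013 m and value of joint keeper below 0.12 rad and linear speed of each of ink1, ink2, ink3, ink4 below 0.01 m/s); the robot touches nothing.
It fails at once if an ink bottle of the row is lifted off the channel floor or climbs out (z of any of ink1, ink2, ink3, ink4 in the frame of rail above 0.018 m).
It fails at once if an ink bottle of the row is tipped over 15 degrees (angle between any of ink1, ink2, ink3, ink4's own z axis and vertical above 0.26 rad).
It fails at once if the row comes apart: a gap of more than 10 mm between neighbours (horizontal distance between ink1 and ink2 above 0.054 m or horizontal distance between ink2 and ink3 above 0.054 m or horizontal distance between ink3 and ink4 above 0.054 m).
It fails at once if a thing that is not part of the job is moved by more than 15 mm (distance of any of spare_ink, mug, jar, magnifier, driver, pen_stand, nib_tin from where it was at the start of the episode above 0.015 m).
It also fails if it takes over 54 s, if anything falls off the work surface, if the arm or the gripper's body presses on something with over 40 N, if the wrist force passes 120 N, or if a joint passes its speed limit or range.

## Robot

A 6-joint arm with a two-finger parallel gripper is mounted at the origin on the work surface. World frame = base frame: x ahead of the robot, y to its left, z up, the work surface at z = 0. Lengths are in mm, angles in rad, forces in N, time in s.
With the tool pointing down it reaches from about 275 to 1000 mm from the base axis. Payload 8.4 kg.
Tool frame: the origin (TCP) lies between the finger pads; the fingertips stand 22 mm ahead of it and the grasp point (between the pads) lies 3 mm ahead of it; z points along the fingers, y is the line along which they close (so a half turn about z gives the same grasp; the last joint's range is limited). The gripper opens to 85 mm and grips with 20 to 120 N. Pads are 22 mm wide; open, the fingers measure 114 mm over their backs; the gripper's body (76 mm by 85 mm) begins 54 mm behind the grasp point. The pads swing forward as they close: fully open they stand 13 mm farther back than shut.
Start: joints at [-1.112, 0.353, 1.633, -0, 1.155, -0.002], TCP at [277.915, -559.814, 253.281] pointing down, gripper open.
Joint ranges: [-2.63, 2.63], [-0.92, 2.1], [0.06, 2.66], [-1.3, 4.44], [0, 2.69], [-3.02, 3.02]. Speed limits (rad/s): [2.22, 2.22, 2.79, 3.14, 3.14, 3.14].

## Interface

Orientations are given as [roll, pitch, yaw] about the fixed x, y, z axes, in that order (R = Rz(yaw) Ry(pitch) Rx(roll)).
In Python, from rig import r, grab_frame gives the robot as it stands.
- The arm moves only by the shell command python3 -m inch 'ROWS' [FORCE]. ROWS is JSON, a list of rows, each a list of 7 numbers: the turn, a rotation vector about the tool's x, y, z as a fraction of full scale, then the shift along the tool's x, y, z as a fraction of full scale, then the closure, from 0 (fully open) to 1 (shut). In form: [[rx, ry, rz, dx, dy, dz, fingers], ...]. A call has 1 to 8 rows; each row shifts and turns the commanded pose from where the row before left it, along the tool's axes as they then stand; what a row does not reach is not made up. Full scale, the value 1, is 2.5 cm for a shift and pi rad for a turn. A row lasts 1/12 s, in which the tool goes at most 41.7 mm and 7.16 degrees, less where a joint would pass 70% of its speed; a pose out of reach is approached as far as the arm can. A call with a number of a shift or a turn outside -1 to 1 is refused whole. A call with a gripper value outside its range is refused whole. The fingers move at their own pace and stop on an object; FORCE is the grip in N (left out, the last holds). Time passes only in rows, so rows that do not move let the fingers close. It gives the time, the measured TCP pose, the force, the opening and the grip force at its end, in the units of the state.
- r.sense(): the state, without advancing time (a new reading comes with each control period).
- grab_frame(name): name is "scene" or "top"; returns a dict with "pixels" (420x560x3 uint8, red, green, blue), "z_map" (420x560 float32, mm along the optical axis (not along the pixel's ray), 0 where there is no reading), "vertical_fov" (degrees; the focal length in pixels is half the picture's height over the tangent of half this angle, whatever the lens; pixels are square), "cx", "cy" (the principal point, pixels), "dist" ([k1, k2, p1, p2, k3] as OpenCV has them; the pictures are not rectified), "cam_to_world" (4x4, takes a point from camera to world coordinates). Camera axes: x right, y down, z forward; pixel columns grow to the right and rows downward; lengths in mm; the calibration is good to about 2 mm. A picture is of the moment at which its call begins.
- r.sign_off(): hands the job in; it is judged then, once.
The state is a dict: "clock": time; "qpos": joint angles; "qvel": joint speeds; "joint_efforts": joint torques, N m; "eef_pos": TCP position; "tcp_rot": TCP orientation; "contact_force": force on the tool from outside, world axes, zero at the start; "wrist_torque": the same for the moment, N m; "opening": opening from 0.0 (shut) to 1.0 (fully open); "grasp_force": force on a finger pad.
Only numpy, scipy, OpenCV 4.12 (cv2) and the standard library are available. Lean on these libraries where they do the work, as an engineer would, in place of code of your own. Each camera call takes 0.05 s, during which the arm holds its last target. There are 200 camera calls.

## Working session

There is one attempt and no reset: what is moved stays moved. The work goes in short steps, Python scripts to look and compute and a shell command to move; the robot and the scene stay as the last step left them, time stands still between calls to the robot, and variables do not carry over. Pictures are saved under pics/ and viewed, at most 10 in all, crops included, and the job is handed in when it is done.

```bash
ls; mkdir -p pics; cat > h.py <<'E'
import numpy as np,cv2
from rig import r,grab_frame
def K(f):
    h=f["pixels"].shape[0]; fl=h/2/np.tan(np.radians(f["vertical_fov"])/2)
    return np.array([[fl,0,f["cx"]],[0,fl,f["cy"]],[0,0,1.]])
def cast(f,uv,z):
    uv=np.array(uv,float).reshape(-1,1,2)
    n=cv2.undistortPoints(uv,K(f),np.array(f["dist"],float)).reshape(-1,2)
    T=np.array(f["cam_to_world"]); d=np.c_[n,np.ones(len(n))]@T[:3,:3].T; o=T[:3,3]
    return o+d*((z-o[2])/d[:,2])[:,None]
def cloud(f):
    h,w=f["z_map"].shape; u,v=np.meshgrid(np.arange(w),np.arange(h))
    n=cv2.undistortPoints(np.stack([u,v],-1).reshape(-1,1,2).astype(float),K(f),np.array(f["dist"],float)).reshape(-1,2)
    T=np.array(f["cam_to_world"]); P=np.c_[n,np.ones(len(n))]*f["z_map"].reshape(-1,1)
    return (P@T[:3,:3].T+T[:3,3]).reshape(h,w,3)
E
python3 - <<'E'
from h import *
import pickle
for n in("scene","top"):
    f=grab_frame(n); pickle.dump(f,open(n+".pkl","wb"))
    cv2.imwrite(f"pics/{n}0.png",cv2.resize(f["pixels"][...,::-1],(800,600)))
    print(n,np.round(f["cam_to_world"],2).tolist(),f["vertical_fov"])
print(r.sense())
E
```

```text
pics
scene [[0.88, 0.38, -0.28, 780.71], [0.47, -0.73, 0.5, -455.38], [-0.01, -0.57, -0.82, 809.14], [0.0, 0.0, 0.0, 1.0]] 57.35996057043075
top [[0.0, -0.99, 0.11, 419.39], [-1.0, -0.0, 0.0, 24.63], [-0.0, -0.11, -0.99, 1029.97], [0.0, 0.0, 0.0, 1.0]] 50.03495689281433
{'clock': 0.1, 'qpos': array([-1.11240488e+00,  3.53592393e-01,  1.63403794e+00, -9.89545044e-06,
        1.15521629e+00, -2.43593849e-03]), 'qvel': array([-9.03440056e-04, -4.22024161e-04, -3.16443857e-03, -1.05854864e-04,
        2.99115553e-05,  2.94499683e-04]), 'joint_efforts': array([ 1.04350569e-03, -6.06361198e+01, -3.42818391e+01,  1.29695870e-06,
        3.90976100e-03, -2.30132798e-05]), 'eef_pos': array([ 277.73408321, -559.46163377,  252.63764669]), 'tcp_rot': array([-3.14033867e+00,  5.99354018e-06,  4.60831391e-01]), 'contact_force': array([-0.693354  , -0.43337965, -0.49561665]), 'wrist_torque': array([-0.0078577 , -0.00739543, -0.01047513]), 'grasp_force': 0.0, 'opening': 0.9983524565055679}
```

View pics/top0.png

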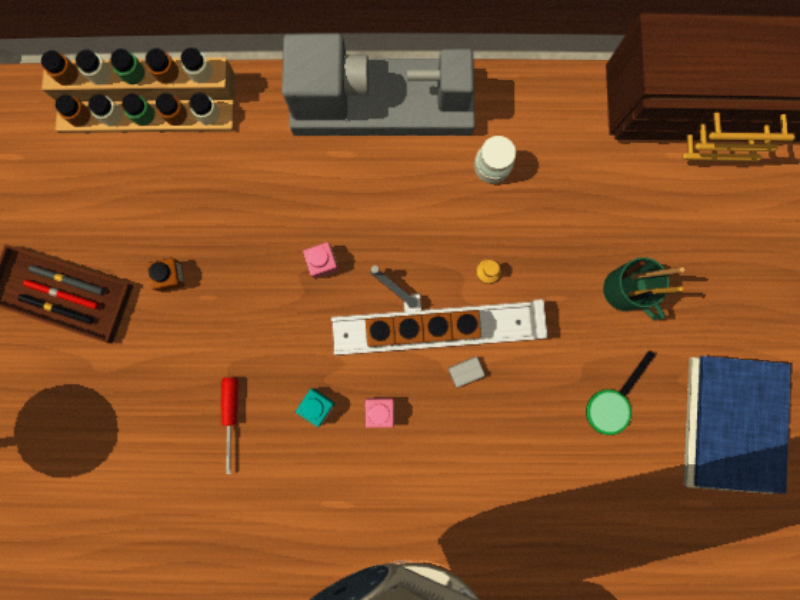

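View pics/scene0.png

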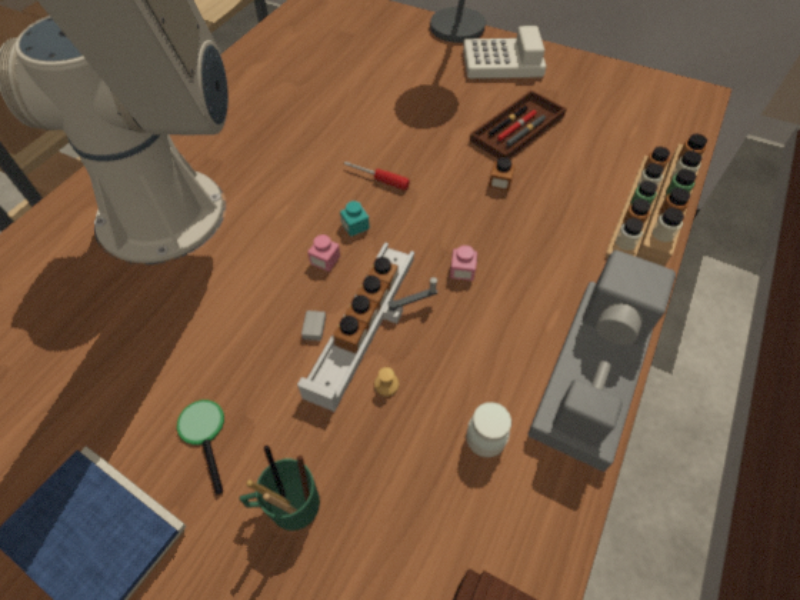

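The top view shows the rail from (333,336) to (547,320) in the 800 px picture, with the stop on the right. The caps run from (380,331) to (467,324). The keeper pin is at (376,270) and the pivot is near (412,303). Next I measure these.

```bash
python3 - <<'E'
from h import *
import pickle
f=pickle.load(open("top.pkl","rb")); P=cloud(f); s=0.7
g=f["pixels"].astype(int); x,y,z=P[...,0],P[...,1],P[...,2]
rows,cols=np.mgrid[0:420,0:560]
roi=(rows>200)&(rows<252)&(cols>225)&(cols<390)
# caps: dark
m=((g.max(2)<60)&roi&(rows>215)).astype(np.uint8)
n,l,st,c=cv2.connectedComponentsWithStats(m)
C=[]
for i in range(1,n):
    if st[i,4]>60: C.append(c[i]); print("cap",c[i],st[i,4],cast(f,c[i],65)[0], "zmed",np.median(z[l==i]))
# rail by brightness
m=((g.min(2)>120)&roi).astype(np.uint8); n,l,st,c=cv2.connectedComponentsWithStats(m)
k=1+np.argmax(st[1:,4]); pts=np.argwhere(l==k)[:,::-1]
print("rail rect", cv2.minAreaRect(pts.astype(np.float32)), st[k])
W=P[l==k]; W=W[(W[:,2]>18)&(W[:,2]<60)]
print("z pct",np.percentile(W[:,2],[5,50,95]))
for nm,lo,hi in(("wall",18,32),("stop",40,60)):
    Q=W[(W[:,2]>lo)&(W[:,2]<hi)]; R=cv2.minAreaRect(Q[:,:2].astype(np.float32)); print(nm,len(Q),R,cv2.boxPoints(R).round(1).tolist())
# pin & keeper: z between
q=(x>0)&(z>22)&(z<80)&(cols>250)&(cols<305)&(rows>180)&(rows<218)
n,l,st,c=cv2.connectedComponentsWithStats(q.astype(np.uint8))
for i in range(1,n):
    if st[i,4]>15: print("keep",st[i],np.median(P[l==i],0))
hi=q&(z>52); print("pin",hi.sum(),P[hi].mean(0) if hi.any() else "")
print(cast(f,[376*s,269*s],64),cast(f,[414*s,304*s],34))
E
```

```text
cap [326.50331126 226.31788079] 151 [492.71603425 -78.63226285  65.        ] zmed 63.37477643570446
cap [285.88965517 229.6       ] 145 [485.53582931   8.68093266  65.        ] zmed 63.84389653587505
cap [306.11111111 228.0625    ] 144 [488.90506142 -34.76271279  65.        ] zmed 63.73535358278207
cap [265.5        231.12328767] 146 [482.18947123  52.45934603  65.        ] zmed 63.700845281368856
rail rect ((306.90289306640625, 225.73822021484375), (33.056190490722656, 149.09800720214844), 85.60128784179688) [ 232  210  151   38 2097]
z pct [19.58139901 23.08463183 48.67679615]
wall 786 ((496.6955261230469, -29.782150268554688), (74.70441436767578, 316.1560974121094), 4.509683132171631) [[447.0, 124.9000015258789], [471.8999938964844, -190.3000030517578], [546.4000244140625, -184.39999389648438], [521.5, 130.6999969482422]]
stop 195 ((495.2973937988281, -64.16285705566406), (57.83638000488281, 274.8153381347656), 2.761364698410034) [[459.79998779296875, 71.69999694824219], [473.0, -202.8000030517578], [530.7999877929688, -200.0], [517.5999755859375, 74.5]]
keep [259 186  35  32 246] [550.49300024  30.22367039  33.045963  ]
pin 26 [575.27587837  60.60024145  61.87756879]
[[575.37857404  57.91377569  64.        ]] [[525.11998582  -0.54857573  34.        ]]
```

```bash
python3 -m inch '[[0,0,0,0.94,-1,0,1],[0,0,0,0.94,-1,0,1],[0,0,0,0.94,-1,0,1],[0,0,0,0.94,-1,0,1],[0,0,0,0.94,-1,0,1],[0,0,0,0.94,-1,0,1],[0,0,0,0.94,-1,0,1],[0,0,0,0.94,-1,0,1]]' 40
python3 -m inch '[[0,0,0,0.94,-1,0,1],[0,0,0,0.94,-1,0,1],[0,0,0,0.94,-1,0,1],[0,0,0,0.94,-1,0,1],[0,0,0,0.94,-1,0,1],[0,0,0,0.94,-1,0,1],[0,0,0,0.94,-1,0,1],[0,0,0,0.94,-1,0,1]]'
python3 -m inch '[[0,0,-0.038,0,0,0,1],[0,0,-0.038,0,0,0,1],[0,0,-0.038,0,0,0,1],[0,0,-0.038,0,0,0,1],[0,0,-0.038,0,0,0,1],[0,0,-0.038,0,0,0,1],[0,0,-0.038,0,0,0,1],[0,0,-0.038,0,0,0,1]]'
python3 -m inch '[[0,0,-0.038,0,0,0,1],[0,0,-0.038,0,0,0,1],[0,0,0,0,0,0,1]]'
python3 - <<'E'
from h import *
# refine with the start frame: rail frame
import pickle
ux=np.array([.0803,-.9968]);uy=np.array([.9968,.0803])
s=r.sense(); p=s["eef_pos"]; c=np.array([[492.72,-78.63],[488.91,-34.76],[485.54,8.68],[482.19,52.46]])
o=c.mean(0)-(-90+66)*ux  # rail origin if ink4 at -90
print("origin",o,"caps y",(c-o)@uy,"x",(c-o)@ux)
print("tcp rail",(p[:2]-o)@ux,(p[:2]-o)@uy,p,s["tcp_rot"],s["opening"],s["contact_force"])
f=pickle.load(open("top.pkl","rb"));P=cloud(f)
Q=P[205:245,365:388].reshape(-1,3);Q=Q[(Q[:,2]>43)&(Q[:,2]<55)]; x=(Q[:,:2]-o)@ux;y=(Q[:,:2]-o)@uy
print("stop top x",np.percentile(x,[2,10,50,90,98]),"y",np.percentile(y,[2,50,98]))
E
```

```text
clock: 0.77
eef_pos: [357.3, -295.4, 253.1]
tcp_rot: [-3.141, 0.0, 0.46]
contact_force: [1.0, -0.3, 1.1]
opening: -0.0
grasp_force: 0.0
clock: 1.43
eef_pos: [436.8, -32.6, 253.2]
tcp_rot: [-3.142, 0.0, 0.461]
contact_force: [0.7, -0.9, 0.4]
opening: 0.004
grasp_force: 0.0
clock: 2.1
eef_pos: [436.6, -34.3, 253.0]
tcp_rot: [-3.141, 0.0, 1.422]
contact_force: [0.7, 0.4, -0.4]
opening: -0.001
grasp_force: 0.0
clock: 2.35
eef_pos: [436.6, -34.3, 253.1]
tcp_rot: [-3.141, -0.0, 1.66]
contact_force: [0.9, 0.1, 0.6]
opening: 0.002
grasp_force: 0.0
origin [489.2672 -36.9857] caps y [ 0.09771375 -0.17733325 -0.04831725  0.12793675] x [ 41.78829808  -2.24726092 -45.81886392 -89.72777292]
tcp rail -6.875558208261684 -52.28027318883235 [436.60518814 -34.3304044  253.07134742] [-3.14109153e+00 -8.87075075e-05  1.66006107e+00] 0.0019134987394536834 [0.94436506 0.05545591 0.6197771 ]
stop top x [150.13899237 151.04876541 156.977751   163.32714052 164.63420337] y [-28.86295899  -0.19982142  28.00115297]
```

```bash
python3 -m inch '[[0,0,0.003,0.86,0.35,0,1],[0,0,0,0.86,0.35,0,1],[0,0,0,0.86,0.35,0,1],[0,0,0,0.86,0.35,0,1],[0,0,0,0.86,0.35,0,1],[0,0,0,0.86,0.35,0,1],[0,0,0,0,0,0.8,1],[0,0,0,0,0,0.8,1]]'
python3 -m inch '[[0,0,0,0,0,0.8,1],[0,0,0,0,0,0.8,1],[0,0,0,0,0,0.8,1],[0,0,0,0,0,0.8,1],[0,0,0,0,0,0.8,1],[0,0,0,0,0,0.4,1],[0,0,0,0,0,0,1]]'
cat >> h.py <<'E'
ux=np.array([.0803,-.9968]);uy=np.array([.9968,.0803]);o=np.array([489.27,-36.99])
def rail(p): d=np.asarray(p)[...,:2]-o; return np.stack([d@ux,d@uy],-1)
def st():
    s=r.sense(); print("t",s["clock"],"tcp rail",rail(s["eef_pos"]).round(1),"z",s["eef_pos"][2].round(1),"yaw",s["tcp_rot"][2].round(3),"F",s["contact_force"].round(1))
E
python3 - <<'E'
from h import *
st(); f=grab_frame("scene"); cv2.imwrite("pics/s1.png",cv2.resize(f["pixels"][140:300,170:380,::-1],None,fx=3.5,fy=3.5,interpolation=2))
E
```

```text
clock: 3.02
eef_pos: [480.5, 99.7, 213.5]
tcp_rot: [3.139, -0.0, 1.643]
contact_force: [0.5, -0.1, 0.3]
opening: 0.001
grasp_force: 0.0
clock: 3.6
eef_pos: [477.9, 98.0, 101.3]
tcp_rot: [-3.138, 0.001, 1.642]
contact_force: [-1.2, 0.4, -0.2]
opening: -0.005
grasp_force: 0.0
t 3.6 tcp rail [-135.4   -0.5] z 101.3 yaw 1.642 F [-1.2  0.4 -0.2]
```

View pics/s1.png

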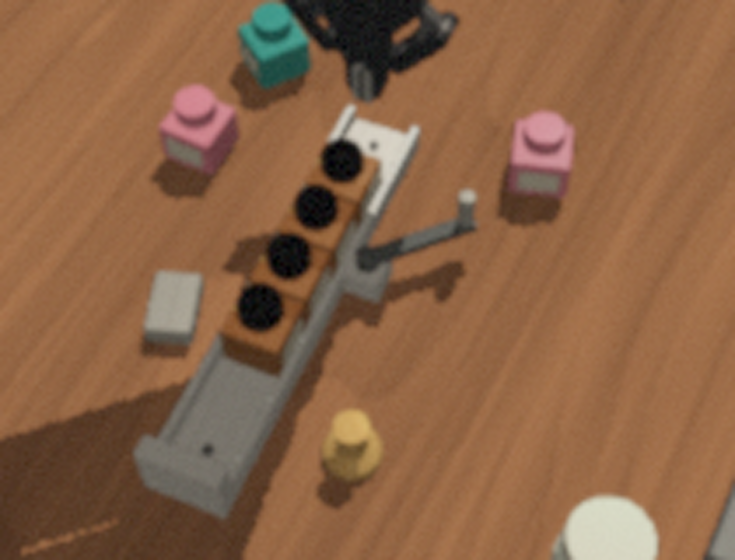

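The closed fingertips at (365,90) hang over the open end of the channel behind the last bottle (343,160), and the keeper is clear to the right. Next I lower into the channel.

```bash
python3 -m inch '[[0,0,0,0,0,0.6,1],[0,0,0,0,0,0.6,1],[0,0,0,0,0,0.5,1],[0,0,0,0,0,0.3,1],[0,0,0,0,0,0.2,1],[0,0,0,0,0,0.1,1],[0,0,0,0,0,0,1]]'
python3 -m inch '[[0,0,0,-0.16,0.02,0,1],[0,0,0,-0.16,0,0,1],[0,0,0,-0.12,0,0,1],[0,0,0,-0.08,0,0,1],[0,0,0,-0.08,0,0,1],[0,0,0,-0.08,0,0,1],[0,0,0,-0.08,0,0,1]]'
python3 -c "from h import *; st()"
```

```text
clock: 4.23
eef_pos: [479.7, 98.3, 46.0]
tcp_rot: [3.141, -0.0, 1.645]
contact_force: [0.3, -0.4, 0.4]
opening: -0.0
grasp_force: 0.0
clock: 4.82
eef_pos: [481.7, 79.5, 46.1]
tcp_rot: [3.141, -0.001, 1.645]
contact_force: [-0.6, 4.6, 4.2]
opening: -0.002
grasp_force: 2.3
t 4.8167 tcp rail [-116.7    1.8] z 46.1 yaw 1.645 F [-0.6  4.6  4.2]
```

```bash
python3 -m inch '[[0,0,0,-0.1,0,0,1],[0,0,0,-0.16,0,0,1],[0,0,0,-0.2,0,0,1],[0,0,0,-0.2,0,0,1],[0,0,0,-0.2,0,0,1],[0,0,0,-0.2,0,0,1],[0,0,0,-0.16,0,0,1],[0,0,0,-0.1,0,0,1]]'
python3 -c "
from h import *; st(); f=grab_frame('top'); g=f['pixels'].astype(int)
m=(g.max(2)<60).astype(np.uint8); m[:215]=0;m[250:]=0;m[:,:225]=0;m[:,390:]=0
n,l,s,c=cv2.connectedComponentsWithStats(m)
for i in range(1,n):
    if s[i,4]>60: print(s[i,4],rail(cast(f,c[i],65)[0]).round(1))
cv2.imwrite('pics/t2.png',cv2.resize(f['pixels'][170:270,210:400,::-1],None,fx=4,fy=4,interpolation=2))"
```

```text
clock: 5.48
eef_pos: [483.8, 46.0, 45.8]
tcp_rot: [3.142, -0.0, 1.645]
contact_force: [-0.6, 5.1, 5.1]
opening: -0.002
grasp_force: 2.5
t 5.4833 tcp rail [-83.2   1.2] z 45.8 yaw 1.645 F [-0.6  5.1  5.1]
153 [78.5 -1. ]
151 [35.  -0.7]
```

View pics/t2.png

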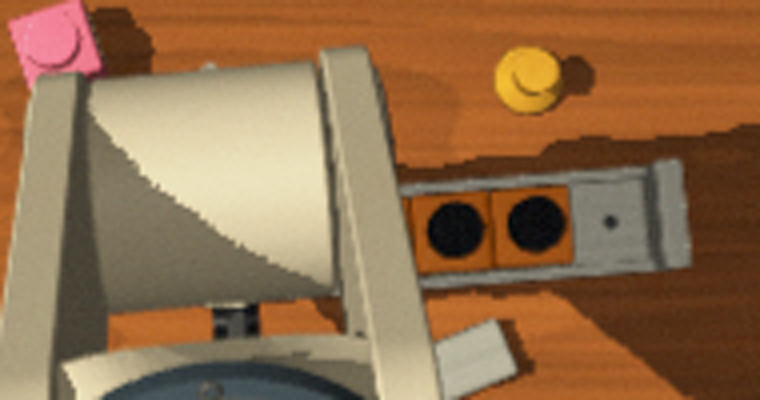

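The lead caps are at (535,225) and (455,230) with no gap; ink1 is at about 78.5 mm, so 49.5 mm remain.

```bash
python3 -m inch '[[0,0,0,-0.16,0,0,1],[0,0,0,-0.24,0,0,1],[0,0,0,-0.24,0,0,1],[0,0,0,-0.24,0,0,1],[0,0,0,-0.24,0,0,1],[0,0,0,-0.24,0,0,1],[0,0,0,-0.16,0,0,1],[0,0,0,-0.12,0,0,1]]'
python3 -m inch '[[0,0,0,-0.08,0,0,1],[0,0,0,-0.06,0,0,1],[0,0,0,-0.06,0,0,1],[0,0,0,0,0,0,1]]'
python3 -c "from h import *; st()"
```

```text
clock: 6.2
eef_pos: [486.7, 4.9, 45.7]
tcp_rot: [-3.141, 0.0, 1.645]
contact_force: [-0.3, 4.0, 1.7]
opening: -0.002
grasp_force: 2.0
clock: 6.53
eef_pos: [487.1, 0.3, 45.7]
tcp_rot: [-3.141, 0.0, 1.645]
contact_force: [-0.8, -0.4, 1.1]
opening: 0.001
grasp_force: 0.1
t 6.5333 tcp rail [-37.3   0.8] z 45.7 yaw 1.645 F [-0.8 -0.4  1.1]
```

```bash
python3 -m inch '[[0,0,0,-0.06,0,0,1],[0,0,0,-0.06,0,0,1],[0,0,0,-0.04,0,0,1]]'
python3 -m inch '[[0,0,0,-0.04,0,0,1],[0,0,0,-0.04,0,0,1]]'
python3 -c "from h import *; st()"
```

```text
clock: 6.78
eef_pos: [487.1, -1.5, 45.7]
tcp_rot: [-3.141, -0.003, 1.643]
contact_force: [-0.9, 29.1, 3.5]
opening: -0.004
grasp_force: 14.7
clock: 6.95
eef_pos: [486.9, -1.8, 45.8]
tcp_rot: [-3.14, -0.005, 1.642]
contact_force: [-2.4, 44.7, 6.7]
opening: 0.0
grasp_force: 22.8
t 6.95 tcp rail [-35.3   0.4] z 45.8 yaw 1.642 F [-2.4 44.7  6.7]
```

The force rose to 45 N at the stop, so the row is home. Next I back off, lift, and look.

```bash
python3 -m inch '[[0,0,0,0.2,0,0,1],[0,0,0,0.3,0,0,1],[0,0,0,0.5,0,0,1],[0,0,0,0.6,0,0,1],[0,0,0,0.4,0,-0.4,1],[0,0,0,0.2,0,-0.8,1],[0,0,0,0,0,-0.9,1],[0,0,0,0,0,-0.9,1]]'
python3 -m inch '[[0,0,0,0,0.4,-0.3,1],[0,0,0,0,0.8,0,1],[0,0,0,-0.3,0.9,0,1],[0,0,0,-0.3,0.9,0,1],[0,0,0,-0.2,0.9,0,1],[0,0,0,0,0.6,0,1],[0,0,0,0,0.3,0,1],[0,0,0,0,0,0,1]]'
python3 -c "
from h import *; st(); f=grab_frame('scene'); g=f['pixels'].astype(int)
cv2.imwrite('pics/s3.png',cv2.resize(f['pixels'][140:300,170:380,::-1],None,fx=3.5,fy=3.5,interpolation=2))
m=(g.max(2)<60).astype(np.uint8); n,l,s,c=cv2.connectedComponentsWithStats(m)
for i in range(1,n):
    q=rail(cast(f,c[i],65)[0])
    if 40<s[i,4]<600 and abs(q[1])<20: print(s[i,4],q.round(1))"
```

```text
clock: 7.62
eef_pos: [483.1, 49.8, 122.0]
tcp_rot: [-3.141, 0.0, 1.646]
contact_force: [1.2, 0.2, -0.6]
opening: -0.002
grasp_force: 0.0
clock: 8.28
eef_pos: [605.9, 38.5, 128.7]
tcp_rot: [3.14, 0.0, 1.645]
contact_force: [0.0, -0.1, 0.1]
opening: -0.001
grasp_force: 0.0
t 8.2833 tcp rail [-65.9 122.3] z 128.7 yaw 1.645 F [ 0.  -0.1  0.1]
107 [ 4.2 -0.4]
121 [47.3 -0.1]
130 [90.4 -0.5]
142 [134.1  -0.8]
129 [341.   10.7]
```

View pics/s3.png

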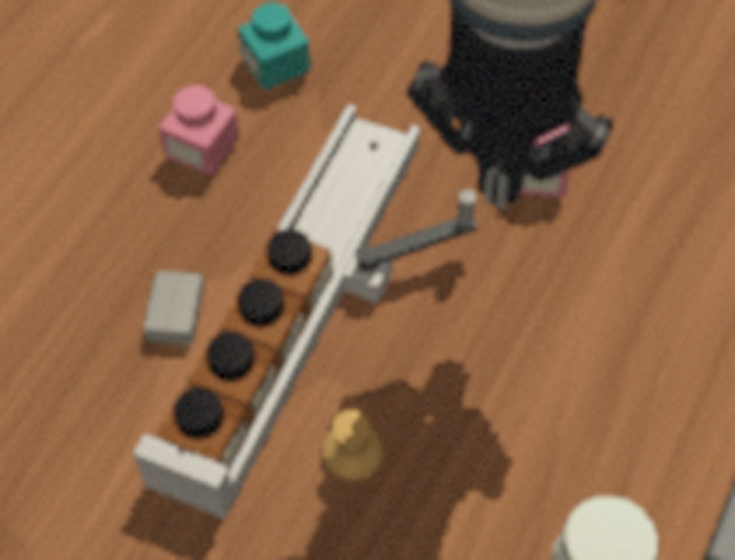

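All four caps, from (290,250) to (200,412), are in a closed row at the stop. The fingertips at (500,190) are behind the pin at (467,200). Next I lower beside the pin and work out the arc.

```bash
python3 -m inch '[[0,0,0,0,0,0.6,1],[0,0,0,0,0,0.7,1],[0,0,0,0,0,0.6,1],[0,0,0,0,0,0.4,1],[0,0,0,0,0,0.3,1],[0,0,0,0,0,0,1]]'
python3 -c "
from h import *; st()
p=rail(r.sense()['eef_pos'])
th=r.sense()['tcp_rot'][2]; tx=np.array([np.cos(th),np.sin(th)]); ty=np.array([np.sin(th),-np.cos(th)])
for a in [2.3,2.15,2,1.85,1.7,1.55,1.4,1.25,1.1,.95,.8,.65,.5,.35,.25]:
    d=20
    q=np.array([-36-75*np.sin(a)-d*np.cos(a),42-75*np.cos(a)+d*np.sin(a)]); e=(q-p)[0]*ux+(q-p)[1]*uy
    print(a,q.round(0),(e@tx/25).round(2),(e@ty/25).round(2)); p=q"
```

```text
clock: 8.83
eef_pos: [603.2, 38.5, 62.0]
tcp_rot: [-3.139, 0.0, 1.645]
contact_force: [-1.1, -0.2, 0.0]
opening: -0.001
grasp_force: 0.0
t 8.8333 tcp rail [-66.1 119.6] z 62.0 yaw 1.645 F [-1.1 -0.2  0. ]
2.3 [-79. 107.] 0.5 -0.51
2.15 [-88. 100.] 0.37 -0.29
2 [-96.  91.] 0.32 -0.34
1.85 [-103.   82.] 0.27 -0.38
1.7 [-108.   71.] 0.21 -0.42
1.55 [-111.   60.] 0.14 -0.44
1.4 [-113.   49.] 0.07 -0.46
1.25 [-113.   37.] 0.0 -0.47
1.1 [-112.   26.] -0.07 -0.46
0.95 [-109.   15.] -0.13 -0.45
0.8 [-104.    4.] -0.2 -0.42
0.65 [-97.  -6.] -0.26 -0.39
0.5 [-90. -14.] -0.31 -0.34
0.35 [-81. -22.] -0.36 -0.29
0.25 [-74. -26.] -0.26 -0.16
```

```bash
python3 -m inch '[[0,0,0,0.25,-0.25,0,1],[0,0,0,0.25,-0.26,0,1],[0,0,0,0.19,-0.15,0,1],[0,0,0,0.18,-0.15,0,1],[0,0,0,0.16,-0.17,0,1],[0,0,0,0.16,-0.17,0,1],[0,0,0,0.13,-0.19,0,1],[0,0,0,0.14,-0.19,0,1]]'
python3 -m inch '[[0,0,0,0.11,-0.21,0,1],[0,0,0,0.1,-0.21,0,1],[0,0,0,0.07,-0.22,0,1],[0,0,0,0.07,-0.22,0,1]]'
python3 -c "
from h import *; st(); f=grab_frame('scene')
cv2.imwrite('pics/s4.png',cv2.resize(f['pixels'][140:300,170:380,::-1],None,fx=3.5,fy=3.5,interpolation=2))"
```

```text
clock: 9.5
eef_pos: [563.5, 72.3, 63.4]
tcp_rot: [3.141, -0.0, 1.645]
contact_force: [1.7, 0.1, 0.1]
opening: -0.002
grasp_force: 0.2
clock: 9.83
eef_pos: [541.1, 79.2, 63.2]
tcp_rot: [-3.141, 0.0, 1.645]
contact_force: [1.0, 0.0, -1.6]
opening: -0.003
grasp_force: 0.2
t 9.8333 tcp rail [-111.6   61. ] z 63.2 yaw 1.645 F [ 1.   0.  -1.6]
```

View pics/s4.png

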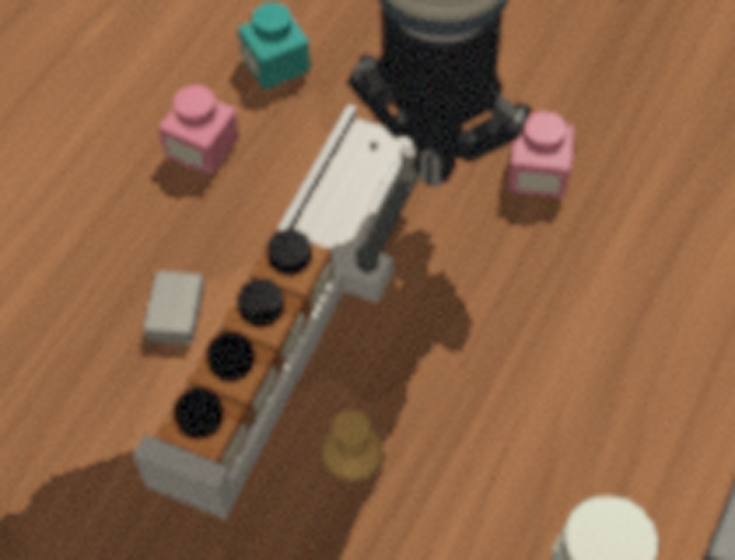

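The keeper now lies along the rail, with its pin at (405,145) just ahead of the fingertips at (432,170). The row is untouched, so I carry on along the arc.

```bash
python3 -m inch '[[0,0,0,0.04,-0.23,0,1],[0,0,0,0.03,-0.23,0,1],[0,0,0,0,-0.23,0,1],[0,0,0,0,-0.24,0,1],[0,0,0,-0.03,-0.23,0,1],[0,0,0,-0.04,-0.23,0,1],[0,0,0,-0.06,-0.23,0,1],[0,0,0,-0.07,-0.22,0,1]]'
python3 -m inch '[[0,0,0,-0.1,-0.21,0,1],[0,0,0,-0.1,-0.21,0,1],[0,0,0,-0.13,-0.2,0,1],[0,0,0,-0.13,-0.19,0,1],[0,0,0,-0.15,-0.17,0,1],[0,0,0,-0.16,-0.17,0,1],[0,0,0,-0.18,-0.15,0,1],[0,0,0,-0.18,-0.14,0,1]]'
python3 -c "
from h import *; st(); f=grab_frame('scene')
cv2.imwrite('pics/s5.png',cv2.resize(f['pixels'][140:300,170:380,::-1],None,fx=3.5,fy=3.5,interpolation=2))"
```

```text
clock: 10.55
eef_pos: [495.5, 72.3, 63.3]
tcp_rot: [-3.141, -0.0, 1.645]
contact_force: [0.6, 0.5, 0.3]
opening: 0.0
grasp_force: 0.2
clock: 11.22
eef_pos: [461.9, 41.1, 63.3]
tcp_rot: [-3.141, -0.0, 1.645]
contact_force: [0.5, -0.1, -0.0]
opening: 0.002
grasp_force: 0.2
t 11.2167 tcp rail [-80. -21.] z 63.3 yaw 1.645 F [ 0.5 -0.1 -0. ]
```

View pics/s5.png

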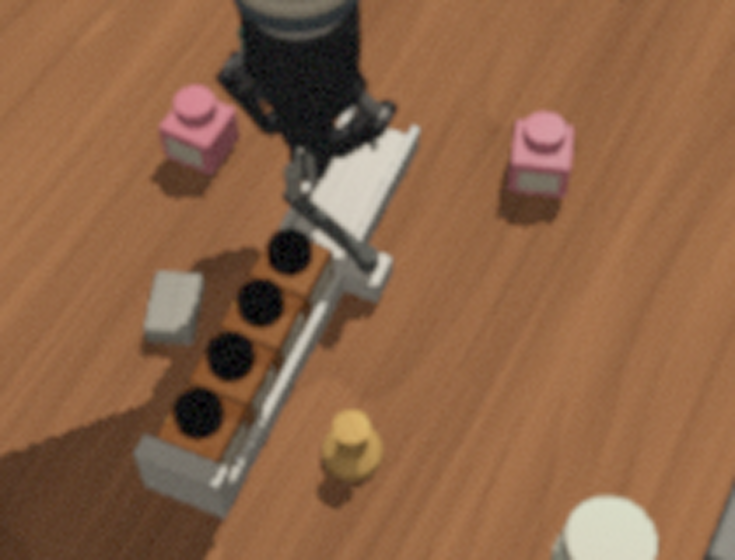

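The bar is now nearly across, with its pin at (297,180) and the row still closed. I push on to the keeper's stop.

```bash
python3 -m inch '[[0,0,0,-0.18,-0.12,0,1],[0,0,0,-0.18,-0.12,0,1],[0,0,0,-0.16,-0.1,0,1],[0,0,0,-0.14,-0.08,0,1],[0,0,0,-0.1,-0.06,0,1],[0,0,0,-0.08,0,0,1],[0,0,0,-0.06,0,0,1]]'
python3 -m inch '[[0,0,0,-0.06,0,0,1],[0,0,0,-0.06,0,0,1],[0,0,0,-0.06,0,0,1]]'
python3 -c "from h import *; st()"
```

```text
clock: 11.85
eef_pos: [451.8, 18.0, 63.2]
tcp_rot: [-3.141, -0.0, 1.645]
contact_force: [-0.2, 0.3, 0.3]
opening: 0.002
grasp_force: 0.2
clock: 12.1
eef_pos: [452.4, 13.7, 63.3]
tcp_rot: [-3.142, 0.0, 1.645]
contact_force: [-0.8, 0.1, 0.2]
opening: -0.003
grasp_force: 0.2
t 12.1 tcp rail [-53.5 -32.7] z 63.3 yaw 1.645 F [-0.8  0.1  0.2]
```

```bash
python3 -m inch '[[0,0,0,-0.06,0,0,1],[0,0,0,-0.06,0,0,1]]'
python3 -m inch '[[0,0,0,-0.05,0,0,1],[0,0,0,-0.05,0,0,1]]'
python3 -c "from h import *; st()"
```

```text
clock: 12.27
eef_pos: [452.5, 11.3, 63.3]
tcp_rot: [-3.141, -0.001, 1.644]
contact_force: [-0.8, 16.5, 0.6]
opening: -0.001
grasp_force: 8.2
clock: 12.43
eef_pos: [452.5, 10.5, 63.3]
tcp_rot: [-3.141, -0.004, 1.642]
contact_force: [-1.3, 32.5, 1.6]
opening: -0.002
grasp_force: 16.4
t 12.4333 tcp rail [-50.3 -32.8] z 63.3 yaw 1.642 F [-1.3 32.5  1.6]
```

The force rises to 32 N at TCP x = -50, so the keeper is on its stop. I back off, lift, and verify.

```bash
python3 -m inch '[[0,0,0,0.1,0,0,1],[0,0,0,0.2,0,0,1],[0,0,0,0.5,0,0,1],[0,0,0,0.6,0,0,1],[0,0,0,0.4,0,-0.4,1],[0,0,0,0,0,-0.9,1],[0,0,0,0,0,-0.9,1],[0,0,0,0,0,-0.9,1]]'
python3 -m inch '[[0,0,0,0.9,0,-0.9,1],[0,0,0,0.9,0,-0.9,1],[0,0,0,0.9,0,-0.5,1],[0,0,0,0.9,0,0,1],[0,0,0,0.5,0,0,1],[0,0,0,0,0,0,1],[0,0,0,0,0,0,1]]'
python3 -c "
from h import *; st(); f=grab_frame('scene'); g=f['pixels'].astype(int)
cv2.imwrite('pics/s6.png',cv2.resize(f['pixels'][140:300,170:380,::-1],None,fx=3.5,fy=3.5,interpolation=2))
m=(g.max(2)<60).astype(np.uint8); n,l,s,c=cv2.connectedComponentsWithStats(m)
for i in range(1,n):
    q=rail(cast(f,c[i],65)[0])
    if 40<s[i,4]<600 and abs(q[1])<20: print(s[i,4],q.round(1))
P=cloud(f);R=rail(P);k=(P[...,2]>54)&(P[...,2]<70)&(R[...,0]>-75)&(R[...,0]<-24)&(abs(R[...,1])<75); print('pin',k.sum(),R[k].mean(0))"
```

```text
clock: 13.1
eef_pos: [449.2, 53.4, 142.2]
tcp_rot: [-3.141, 0.0, 1.646]
contact_force: [-0.4, -0.0, -0.1]
opening: -0.002
grasp_force: 0.0
clock: 13.68
eef_pos: [441.6, 155.7, 198.8]
tcp_rot: [3.141, 0.0, 1.647]
contact_force: [-0.4, 0.7, -0.4]
opening: 0.001
grasp_force: 0.0
t 13.6833 tcp rail [-195.9  -32. ] z 198.8 yaw 1.647 F [-0.4  0.7 -0.4]
177 [-1.8  2. ]
132 [46.6 -0.9]
141 [90.  -1.2]
151 [133.6  -1.2]
pin 25 [-32.9615487  -35.26251318]
```

View pics/s6.png

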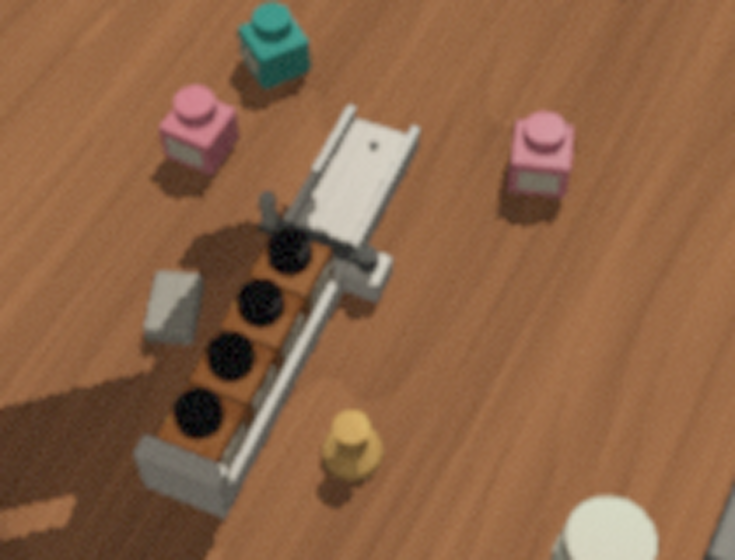

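The keeper lies straight across behind the last bottle, with its pin at (268,210) and rail position (-33,-35). The row from (290,250) to (200,412) is closed at the stop, and the arm is clear.

```bash
python3 -c "from h import *; print(r.sign_off())"
```

```text
the job is handed in; nothing more can be done
None
```

The row of four bottles is home against the end stop and touching, the keeper is shut behind the last one, and the job is handed in; the final camera check agreed, but no verdict was returned.

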